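Set the dial cap to the ball and tip it out

ROBOT

A 6-joint arm with a two-finger parallel gripper is mounted at the origin on the work surface. World frame = base frame: x ahead of the robot, y to its left, z up, the work surface at z = 0. Lengths are in mm, angles in rad, forces in N, time in s.
With the tool pointing down it reaches from about 350 to 775 mm from the base axis. Payload 7.3 kg.
Tool frame: the origin (TCP) lies midway between the tips of the shut fingers; the grasp point (between the pads) lies bot.tcp_to_grasp behind it (bot.tcp_to_grasp is the distance from the TCP to the grasp point, in mm); z points along the fingers, y is the direction in which the jaws open and shut (so a half turn about z gives the same grasp; the last joint's range is limited). The gripper opens to 92 mm and grips with 3 to 60 N. Pads are 19 mm wide; open, the fingers measure 130 mm over their backs; the gripper's body (75 mm by 190 mm) begins 47 mm behind the grasp point.
Start: joints at [-1.386, 0.342, 1.524, -0, 1.275, -0.146], TCP at [170.543, -496.548, 226.741] pointing down, gripper open.
Joint ranges: [-2.53, 2.53], [-0.77, 2.02], [0.04, 2.7], [-1, 4.14], [0.28, 2.66], [-3.11, 3.11]. Speed limits (rad/s): [2.57, 2.57, 3.14, 3.14, 3.14, 3.14].

INTERFACE

Orientations are given as [roll, pitch, yaw] about the fixed x, y, z axes, in that order (R = Rz(yaw) Ry(pitch) Rx(roll)).
In Python, from plant import bot gives the robot as it stands.
- The arm moves only by the shell command python3 -m inch 'ROWS'. ROWS is JSON, one flat list of numbers, 7 for each row, row after row: the shift along the world's x, y, z in cm, then the turn, a rotation vector about the world's x, y, z in degrees, then the gripper command: -1 is shut, 1 is fully open, values between are in proportion. In form: [tx, ty, tz, ax, ay, az, fingers, tx, ty, tz, ax, ay, az, fingers, ...]. A call has exactly 5 rows; each row is the pose to reach, as a shift and turn from the pose measured when the call began; what a row does not reach only later rows make up. A row lasts 1/10 s, in which the tool goes at most 50 mm and 8.59 degrees, less where a joint would pass 70% of its speed; a pose out of reach is approached as far as the arm can. A call with a gripper value outside its range is refused whole. The fingers move at their own pace and stop on an object; the grip force is fixed at half the most. Time passes only in rows, so rows that repeat a pose let the fingers close, or fill a call up. It gives the time, the measured TCP pose, the force and the opening at its end, in the units of the state.
- bot.get_obs(): the state, without advancing time (a new reading comes with each control period).
- bot.capture(name): name is "side" or "top"; returns the picture (420x560x3 uint8, red, green, blue); there is no depth.
- bot.calibration(name): a dict with "fx", "fy", "cx", "cy" (pixels), "k1" (the pictures are not rectified: a ray, as slopes to the right and down, at radius r is drawn at 1 + k1 r^2 times it, then the intrinsics apply), "cam_to_world" (4x4, takes a point from camera to world coordinates). Camera axes: x right, y down, z forward; pixel columns grow to the right and rows downward; lengths in mm; the calibration is good to about 2 mm. A picture is of the moment at which its call begins. calibration takes no time and is no camera call.
- bot.close_job(): hands the job in, once; it reports no verdict.
The state is a dict: "time": time; "joint_positions": joint angles; "dq": joint speeds; "tau": joint torques, N m; "tool_pos": TCP position; "tcp_rot": TCP orientation; "contact_force": force on the tool from outside, world axes, zero at the start; "moment": the same for the moment, N m; "grip_width": finger opening in mm.
Only numpy, scipy, OpenCV 4.12 (cv2) and the standard library are available. Lean on these libraries where they do the work, as an engineer would, in place of code of your own. Each camera call takes 0.05 s, during which the arm holds its last target.

TASK

One spare castor ball is in the clear hopper of the blue bench dispenser; the other two sizes lie in the sample stand. Turn the dial on top of the hopper so that the window that fits this ball, the smallest one it can pass, stands at the red spout mark, then press the red tread down to tip the hopper and let the ball out into the white catch tray. Leave the dial so and the other two balls in their cups.

Things in the scene. Friction and masses are not known exactly. Their poses are not given: they have to be found in the camera images.
- dispenser: Fixed bench dispenser. Origin on the bench under the dial axis; x to the pouring side, y to the tread (left), z up. Frame in mm: clear hopper, inner floor z 105 (its ball near x=y=0), tipping axis along y at x 0, z 150; blue side plates at y -90 and 90, top z 178; red spout mark at x 60 to 93 under the dial's rim; white catch tray, inside x 75 to 265, y -65 to 65, floor z 5, rim z 50.
- dial (a joint): Dial angle, rad: from the spout mark (dispenser x) to the bar's white-marked end, anticlockwise from above. Starts shut within 0.1 of 0; range -0.9 to 1.5; light (0.06 N m), stays where left. Windows stand at the spout at: small (18 mm high, for the 14 mm ball) 1.32; medium (25 mm, 20 mm ball) 0.53; large (35 mm, 28 mm ball) -0.70; each good to 0.17 either side.
- dial_grip (a point): Point on the dial's vertical axis at the height to grip, z 228 mm, in the black grip bar (56 mm long, 16 wide, z 201 to 243) that stands on the grey dial disc (radius 78 mm, top at z 201) on top of the hopper. Its x axis runs along the bar to the white-marked end.
- tread (a point): Point on the red tread plate's top face where to press: dispenser x 65, y 160, z 234 mm. Plate y 105 to 200, 8 thick, 30 to 120 mm from the tipping axis, rising 50 deg towards +x. Press straight down with shut fingers, under 8 N: it swings 94 deg about the tipping axis to its stop, where its face at x 65 is at z 92, tipping hopper and dial towards +x; stays where left.
- small_ball_center (a point): Bright steel ball, 14 mm in diameter; the point is its centre. At the start one of the three balls (which one varies) lies in the dispenser's hopper and the other two lie in the two cups of the sample stand.
- medium_ball_center (a point): Orange plastic ball, 20 mm in diameter; the point is its centre. At the start one of the three balls (which one varies) lies in the dispenser's hopper and the other two lie in the two cups of the sample stand.
- large_ball_center (a point): Black rubber ball, 28 mm in diameter; the point is its centre. At the start one of the three balls (which one varies) lies in the dispenser's hopper and the other two lie in the two cups of the sample stand.
Mind the look-alikes: they are no part of the job. What is shaped like the part that bears large_ball_center but pink or turquoise is not meant.

How it is judged (in metres and radians):
On the way:
1. with the ball still down in the upright hopper, the dial is set to the window that fits it (((x of small_ball_center in the frame of dispenser between -0.03 and 0.04 m and y of small_ball_center in the frame of dispenser between -0.03 and 0.03 m and z of small_ball_center in the frame of dispenser between 0.1 and 0.135 m and value of joint dial between 1.12 and 1.52 rad) or (x of medium_ball_center in the frame of dispenser between -0.03 and 0.04 m and y of medium_ball_center in the frame of dispenser between -0.03 and 0.03 m and z of medium_ball_center in the frame of dispenser between 0.1 and 0.135 m and value of joint dial between 0.33 and 0.73 rad) or (x of large_ball_center in the frame of dispenser between -0.03 and 0.04 m and y of large_ball_center in the frame of dispenser between -0.03 and 0.03 m and z of large_ball_center in the frame of dispenser between 0.1 and 0.135 m and value of joint dial between -0.9 and -0.5 rad))), for 0.2 s.
At the end, for the whole second after the job is handed in: The ball from the hopper lies in the white catch tray, the dial still stands within 0.2 rad of the value of the window that fits that ball, and each of the other two balls is within 30 mm of where it was at the start (((x of small_ball_center in the frame of dispenser between 0.07 and 0.27 m and y of small_ball_center in the frame of dispenser between -0.07 and 0.07 m and z of small_ball_center in the frame of dispenser between 0 and 0.05 m and value of joint dial between 1.12 and 1.52 rad and distance of each of medium_ball_center, large_ball_center from where it was at the start of the episode below 0.03 m) or (x of medium_ball_center in the frame of dispenser between 0.07 and 0.27 m and y of medium_ball_center in the frame of dispenser between -0.07 and 0.07 m and z of medium_ball_center in the frame of dispenser between 0 and 0.05 m and value of joint dial between 0.33 and 0.73 rad and distance of each of small_ball_center, large_ball_center from where it was at the start of the episode below 0.03 m) or (x of large_ball_center in the frame of dispenser between 0.07 and 0.27 m and y of large_ball_center in the frame of dispenser between -0.07 and 0.07 m and z of large_ball_center in the frame of dispenser between 0 and 0.05 m and value of joint dial between -0.9 and -0.5 rad and distance of each of small_ball_center, medium_ball_center from where it was at the start of the episode below 0.03 m))); the robot touches nothing.
It fails at once if two balls are out of place: a ball in the sample stand has been disturbed by more than 60 mm (distance of each of small_ball_center, medium_ball_center from where it was at the start of the episode above 0.06 m or distance of each of small_ball_center, large_ball_center from where it was at the start of the episode above 0.06 m or distance of each of medium_ball_center, large_ball_center from where it was at the start of the episode above 0.06 m).
It also fails if it takes over 48 s, if anything falls off the work surface, if the arm or the gripper's body presses on something with over 40 N, if the wrist force passes 120 N, or if a joint passes its speed limit or range.

## Working session

There is one attempt and no reset: what is moved stays moved. The work goes in short steps, Python scripts to look and compute and a shell command to move; the robot and the scene stay as the last step left them, time stands still between calls to the robot, and variables do not carry over. Pictures are saved under pics/ and viewed, and the job is handed in when it is done.

```bash
ls; mkdir -p pics
python3 - <<'E'
from plant import bot
import cv2
for n in("side","top"):
    cv2.imwrite(f"pics/{n}0.png",bot.capture(n)[:,:,::-1])
    print(bot.calibration(n))
print(bot.get_obs(),bot.tcp_to_grasp)
E
```

```text
pics
{'fx': 466.91515351362546, 'fy': 466.91515351362546, 'cx': 275.5159057937867, 'cy': 210.02117430596797, 'k1': -0.021179664927785554, 'cam_to_world': array([[ 9.10933791e-01, -2.69470064e-01,  3.12386801e-01,
         1.83663637e+02],
       [-4.12481408e-01, -6.08963057e-01,  6.77512424e-01,
        -8.79130884e+02],
       [ 7.66270555e-03, -7.46022708e-01, -6.65876417e-01,
         8.70721365e+02],
       [ 0.00000000e+00,  0.00000000e+00,  0.00000000e+00,
         1.00000000e+00]])}
{'fx': 420.43274748520975, 'fy': 420.43274748520975, 'cx': 280.794245439129, 'cy': 211.88795757137714, 'k1': -0.11112730631078549, 'cam_to_world': array([[ 2.47648998e-02, -9.91861728e-01,  1.24888001e-01,
         3.82096268e+02],
       [-9.99361307e-01, -2.77820636e-02, -2.24752013e-02,
        -1.20097245e+02],
       [ 2.57619384e-02, -1.24251639e-01, -9.91916253e-01,
         1.34674974e+03],
       [ 0.00000000e+00,  0.00000000e+00,  0.00000000e+00,
         1.00000000e+00]])}
{'time': 0.1, 'joint_positions': array([-1.38599748e+00,  3.42646621e-01,  1.52489602e+00, -1.76379740e-05,
        1.27541229e+00, -1.46009967e-01]), 'dq': array([-0.0009531 , -0.00117086, -0.00269041,  0.00100771,  0.00052016,
       -0.00086679]), 'tau': array([ 1.76556321e-03, -4.32005882e+01, -2.44693029e+01,  7.19596515e-02,
        5.25688590e-02, -3.73398439e-05]), 'tool_pos': array([ 170.46906745, -496.17681593,  226.12669095]), 'tcp_rot': array([-3.14024242e+00, -1.81512148e-04,  3.30813834e-01]), 'contact_force': array([ 0.76798934,  0.34588917, -0.6699856 ]), 'moment': array([0.0239652 , 0.02291379, 0.03872921]), 'grip_width': 92.0175150937772} 18.8
```

View pics/side0.png

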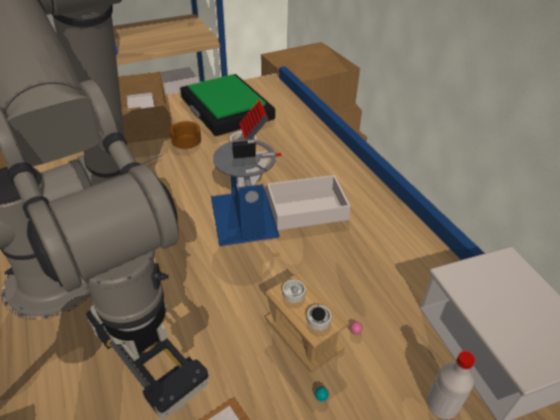

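View pics/top0.png

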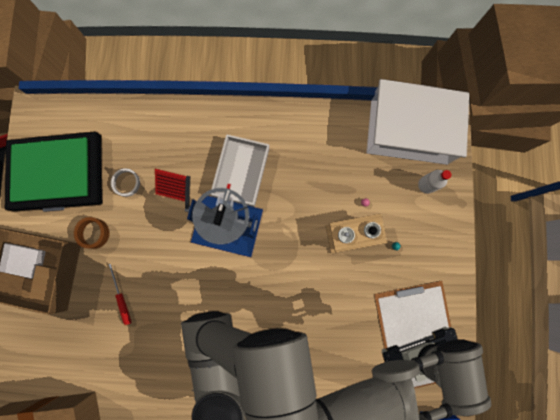

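Run:
```python
import cv2,numpy as np
t=cv2.imread("pics/top0.png");s=cv2.imread("pics/side0.png")
def up(i,f):return cv2.resize(i,None,fx=f,fy=f,interpolation=cv2.INTER_CUBIC)
cv2.imwrite("pics/a.png",up(t[125:265,145:285],4.2))
cv2.imwrite("pics/b.png",np.hstack([up(s[265:345,255:345],6.5)]))
cv2.imwrite("pics/c.png",up(s[90:250,200:360],3.7))
cv2.imwrite("pics/d.png",up(t[205:265,320:410],6))
```

```text
(no output)
```

View pics/a.png

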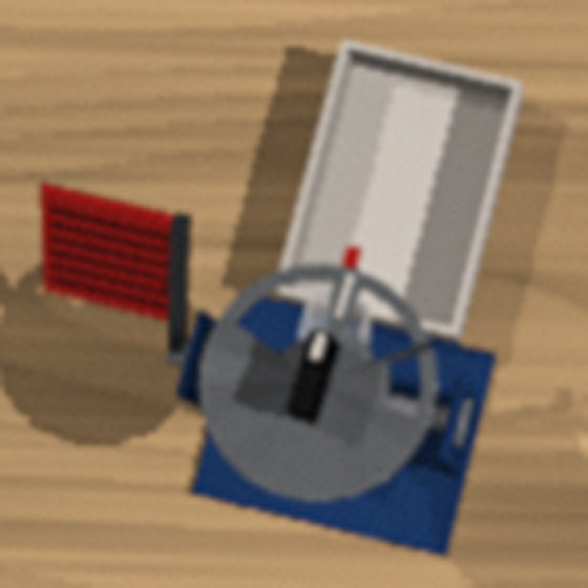

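View pics/b.png

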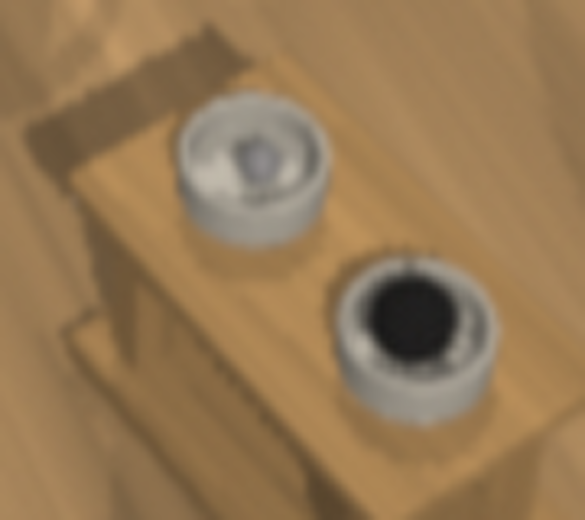

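View pics/c.png

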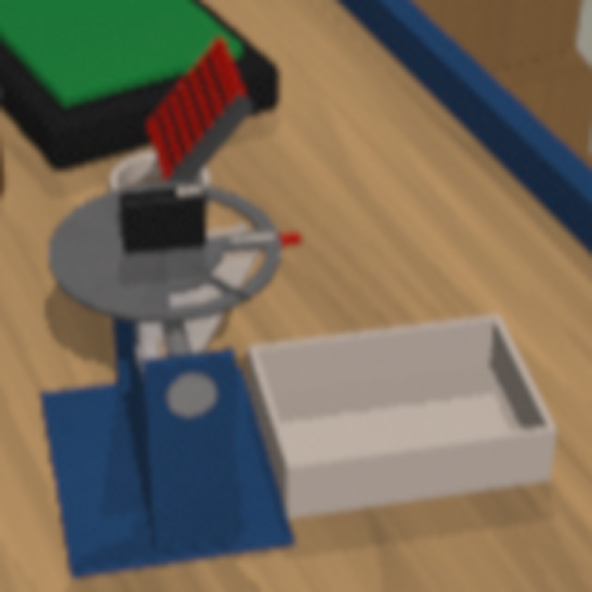

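View pics/d.png

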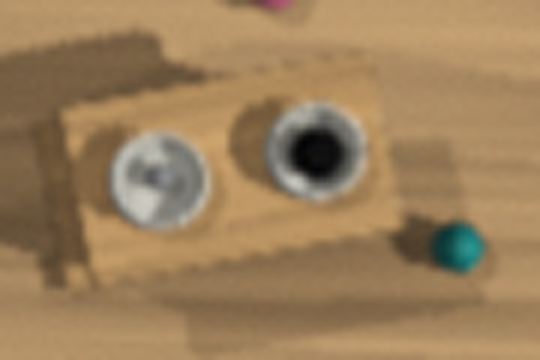

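```bash
cat > h.py <<'E'
import numpy as np,json
from plant import bot
from scipy.optimize import least_squares
C={n:bot.calibration(n) for n in("side","top")}
def proj(n,P):
    c=C[n];T=np.linalg.inv(c["cam_to_world"]);P=np.atleast_2d(P)
    q=P@T[:3,:3].T+T[:3,3];s=q[:,:2]/q[:,2:];r2=(s**2).sum(1,keepdims=True)
    return s*(1+c["k1"]*r2)*[c["fx"],c["fy"]]+[c["cx"],c["cy"]]
def ray(n,uv,z):
    f=least_squares(lambda p:(proj(n,[p[0],p[1],z])-uv).ravel(),[450,0]);return f.x
def W(p,P):
    P=np.atleast_2d(np.array(P,float));c,s=np.cos(p[2]),np.sin(p[2])
    return np.c_[p[0]+c*P[:,0]-s*P[:,1],p[1]+s*P[:,0]+c*P[:,1],P[:,2]]
E
cat > fit.py <<'E'
from h import *
t=lambda u,v:((u+.5)/4.2-.5+145,(v+.5)/4.2-.5+125)
s=lambda u,v:((u+.5)/3.7-.5+200,(v+.5)/3.7-.5+90)
w=3
obs=[("top",t(318,382),(0,0,200)),("top",t(42,183),(74,200,244.5)),("top",t(42,290),(16.2,200,175.6)),
("top",t(345,42),(265+w,65+w,50)),("top",t(520,85),(265+w,-65-w,50)),("top",t(462,335),(75-w,-65-w,50)),
("top",t(352,250),(93,0,195)),
("side",s(165,251),(0,0,199)),("side",s(497,319),(265+w,65+w,50)),("side",s(552,430),(265+w,-65-w,50)),
("side",s(250,347),(75-w,65+w,50)),("side",s(300,240),(93,0,195)),
("side",s(220,40),(74,200,244.5)),("side",s(147,125),(16.2,200,175.6)),("side",s(245,97),(74,105,244.5))]
def res(p):return np.array([proj(n,W(p,P))[0]-uv for n,uv,P in obs])
f=least_squares(lambda p:res(p).ravel(),[450,0,0],x_scale=[1,1,.01],loss="soft_l1")
p=f.x;print(p)
for o,r in zip(obs,res(p)):print(o[0],o[2],r.round(1))
np.save("pose.npy",p)
print("grip",W(p,(0,0,228)),"tread",W(p,(65,160,234)))
a=ray("top",t(320,345),243);b=ray("top",t(303,418),243)
print("bar",a,b,np.linalg.norm(a-b),np.arctan2(*(a-b)[::-1])-p[2])
print([ray(n,t(318,382) if n=="top" else s(165,251),200) for n in("top","side")])
E
python3 fit.py
```

```text
[ 5.10624979e+02  1.83018589e+01 -2.20972816e-01]
top (0, 0, 200) [0.4 0.4]
top (74, 200, 244.5) [-0.2  1.1]
top (16.2, 200, 175.6) [0.7 0.5]
top (268, 68, 50) [1.  0.6]
top (268, -68, 50) [0.6 0.6]
top (72, -68, 50) [-1.2  0.2]
top (93, 0, 195) [ 1.3 -0.2]
side (0, 0, 199) [ 0.  -1.3]
side (268, 68, 50) [ 0.4 -0.9]
side (268, -68, 50) [ 0.5 -0.5]
side (72, 68, 50) [ 0.5 -0.4]
side (93, 0, 195) [ 0.2 -1.1]
side (74, 200, 244.5) [ 0.  -2.1]
side (16.2, 200, 175.6) [ 0.  -1.2]
side (74, 105, 244.5) [-0.3 -0.1]
grip [[510.62497885  18.30185893 228.        ]] tread [[609.11310582 160.16478166 234.        ]]
bar [530.28793968  14.00071703] [483.82326628  22.72092129] 47.275869493304356 0.03545692297521738
[array([511.65472614,  19.49472583]), array([508.04303344,  11.92597443])]
```

```bash
python3 -m inch '[1,1.5,4,0,0,-6,1, 3,4.5,7,0,0,-12,1, 5.5,8.3,9,0,0,-18,1, 8,12,9.5,0,0,-24,1, 10.5,15.8,9.5,0,0,-30,1]'
```

```text
time: 0.6
tool_pos: [276.2, -337.0, 322.0]
tcp_rot: [3.142, -0.002, -0.198]
contact_force: [-0.1, 0.0, -0.9]
grip_width: 91.9
```

```bash
python3 -m inch '[2.6,3.9,0,0,0,0,1, 5.2,7.8,0,0,0,0,1, 7.8,11.7,0,0,0,0,1, 10.4,15.6,0,0,0,0,1, 13,19.5,0,0,0,0,1]'
python3 -m inch '[2.6,3.9,0,0,0,0,1, 5.2,7.8,0,0,0,0,1, 7.8,11.7,0,0,0,0,1, 10.4,15.8,0,0,0,0,1, 10.4,15.8,0,0,0,0,1]'
```

```text
time: 1.1
tool_pos: [406.8, -140.1, 321.9]
tcp_rot: [3.142, -0.001, -0.198]
contact_force: [1.2, -0.8, 0.5]
grip_width: 92.0
time: 1.6
tool_pos: [512.4, 22.5, 320.7]
tcp_rot: [-3.14, -0.0, -0.192]
contact_force: [0.0, 0.4, -0.1]
grip_width: 91.7
```

```bash
python3 -m inch '[-0.1,-0.4,-2,0,0,0,1, -0.1,-0.4,-4,0,0,0,1, -0.1,-0.4,-5.5,0,0,0,1, -0.1,-0.4,-6,0,0,0,1, -0.1,-0.4,-6,0,0,0,1]'
python3 - <<'E'
from plant import bot
import cv2,numpy as np
s=bot.capture("side")[:,:,::-1];t=bot.capture("top")[:,:,::-1]
u=lambda i:cv2.resize(i,None,fx=3,fy=3,interpolation=3)
cv2.imwrite("pics/e.png",np.hstack([u(s[90:250,190:320]),u(t[125:285,150:280])]))
E
```

```text
time: 2.1
tool_pos: [510.9, 18.1, 260.2]
tcp_rot: [-3.14, 0.001, -0.193]
contact_force: [0.3, -0.1, 0.5]
grip_width: 92.0
```

View pics/e.png

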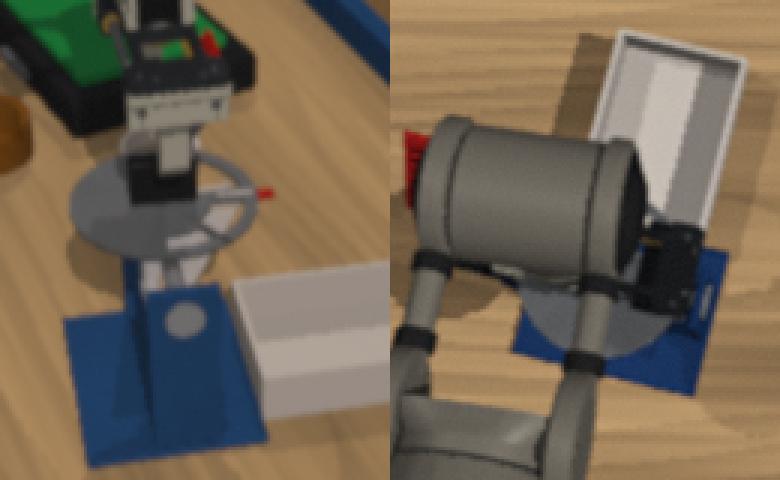

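The near finger (side crop 175,150) stands over the bar (130–197), and nothing else is near it. I'll go down and grip.

```bash
python3 -m inch '[0,0,-1.5,0,0,0,1, 0,0,-3,0,0,0,1, 0,0,-4.4,0,0,0,1, 0,0,-4.8,0,0,0,1, 0,0,-4.8,0,0,0,0.3]'
python3 -m inch '[0,0,0,0,0,0,-0.3, 0,0,0,0,0,0,-0.5, 0,0,0,0,0,0,-0.6, 0,0,0,0,0,0,-0.6, 0,0,0,0,0,0,-0.6]'
```

```text
time: 2.7
tool_pos: [511.8, 18.1, 213.8]
tcp_rot: [-3.14, -0.001, -0.193]
contact_force: [0.3, 0.4, 0.4]
grip_width: 87.4
time: 3.2
tool_pos: [511.8, 18.1, 214.0]
tcp_rot: [-3.14, -0.002, -0.193]
contact_force: [-0.2, 0.0, 0.5]
grip_width: 48.3
```

```bash
python3 -m inch '[0,0,0,0,0,0,-0.6, 0,0,0,0,0,0,-0.6, 0,0,0,0,0,0,-0.6, 0,0,0,0,0,0,-0.6, 0,0,0,0,0,0,-0.6]';python3 -m inch '[0,0,0,0,0,0,-1, 0,0,0,0,0,0,-1, 0,0,0,0,0,0,-1, 0,0,0,0,0,0,-1, 0,0,0,0,0,0,-1]'
```

```text
time: 3.7
tool_pos: [511.8, 18.1, 214.0]
tcp_rot: [-3.14, -0.002, -0.193]
contact_force: [-0.6, -0.1, 0.2]
grip_width: 18.7
time: 4.2
tool_pos: [511.7, 18.3, 214.0]
tcp_rot: [-3.14, -0.001, -0.193]
contact_force: [-0.4, 2.8, 0.5]
grip_width: 16.1
```

```bash
python3 -m inch '[0,0,0,0,0,6,-1, 0,0,0,0,0,13,-1, 0,0,0,0,0,20,-1, 0,0,0,0,0,26,-1, 0,0,0,0,0,28.8,-1]';python3 -m inch '[0,0,0,0,0,0,-1, 0,0,0,0,0,0,-1, 0,0,0,0,0,0,-0.6, 0,0,0,0,0,0,-0.5, 0,0,0,0,0,0,-0.3]'
```

```text
time: 4.7
tool_pos: [511.7, 18.8, 214.0]
tcp_rot: [-3.139, -0.002, 0.314]
contact_force: [-1.0, 4.4, 0.6]
grip_width: 16.1
time: 5.2
tool_pos: [511.8, 18.5, 214.0]
tcp_rot: [-3.139, -0.002, 0.313]
contact_force: [0.3, -0.3, 0.6]
grip_width: 27.1
```

```bash
python3 -m inch '[0,0,0,0,0,0,0.1, 0,0,0,0,0,0,0.1, 0,0,3,0,0,0,0.1, 0,0,7,0,0,0,0.1, 0,0,10.5,0,0,0,-0.5]';python3 -m inch '[2,3,0.5,0,0,-4,-1, 4.5,6.5,0.5,0,0,-10,-1, 7,10,0.5,0,0,-17,-1, 9.7,14.2,0.5,0,0,-24,-1, 9.7,14.2,0.5,0,0,-30,-1]'
python3 - <<'E'
from plant import bot
import cv2,numpy as np
s=bot.capture("side")[:,:,::-1];t=bot.capture("top")[:,:,::-1]
cv2.imwrite("pics/s1.png",s);cv2.imwrite("pics/t1.png",t)
u=lambda i:cv2.resize(i,None,fx=3,fy=3,interpolation=3)
cv2.imwrite("pics/f.png",np.hstack([u(s[80:240,190:320]),u(t[125:285,150:280])]))
E
```

```text
time: 5.7
tool_pos: [511.7, 18.5, 320.6]
tcp_rot: [-3.139, -0.002, 0.313]
contact_force: [0.2, -0.1, -0.4]
grip_width: 46.2
time: 6.2
tool_pos: [610.3, 165.1, 322.9]
tcp_rot: [-3.138, 0.001, -0.211]
contact_force: [-1.0, -0.9, -0.9]
grip_width: 7.0
```

View pics/f.png

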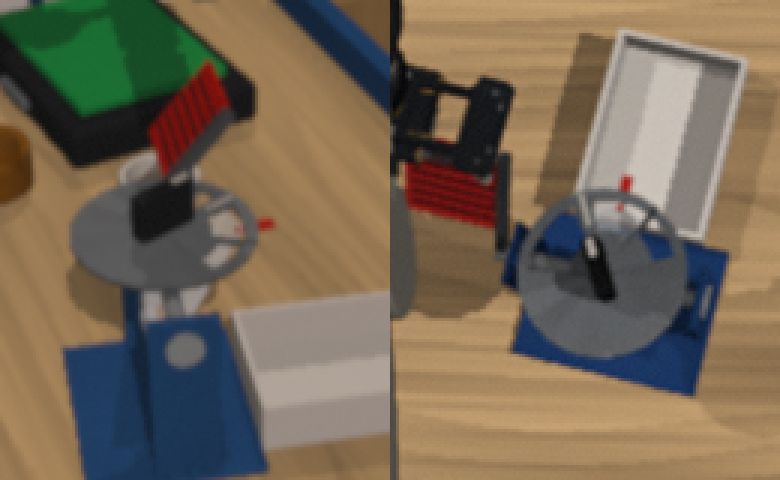

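Run:
```python
import cv2
t=cv2.imread("pics/t1.png")
cv2.imwrite("pics/g.png",cv2.resize(t[175:250,180:270],None,fx=8,fy=8,interpolation=3))
```

```text
(no output)
```

View pics/g.png

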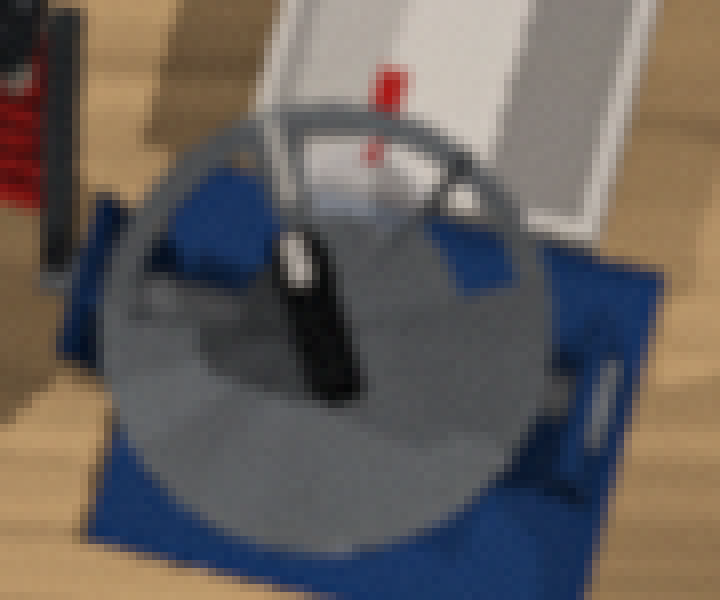

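```bash
python3 - <<'E'
from h import *
p=np.load("pose.npy")
print(W(p,[(58,160,240),(62,160,240)]))
t=lambda u,v:((u+.5)/8-.5+180,(v+.5)/8-.5+175)
a=ray("top",t(293,240),243);b=ray("top",t(340,385),243);print(np.arctan2(*(a-b)[::-1])-p[2])
E
python3 -m inch '[0,-0.5,0,0,0,8,-1, 0,-0.5,0,0,0,16,-1, 0,-0.5,0,0,0,24,-1, 0,-0.5,0,0,0,32,-1, 0,-0.5,0,0,0,40,-1]'
python3 -m inch '[0,0,0,0,0,8,-1, 0,0,0,0,0,16,-1, 0,0,0,0,0,24,-1, 0,0,0,0,0,32,-1, 0,0,0,0,0,40,-1]'
python3 -m inch '[0,0,-2,0,0,8,-1, 0,0,-4,0,0,9,-1, 0,0,-5,0,0,9,-1, 0,0,-5,0,0,9,-1, 0,0,-5,0,0,9,-1]'
```

```text
[[602.28331298 161.69903388 240.        ]
 [606.18605174 160.82231833 240.        ]]
0.5740956102352937
time: 6.8
tool_pos: [608.6, 155.4, 324.9]
tcp_rot: [-3.141, -0.001, 0.496]
contact_force: [-0.0, -0.7, -0.1]
grip_width: 0.5
time: 7.3
tool_pos: [608.3, 154.3, 325.6]
tcp_rot: [-3.141, -0.001, 1.202]
contact_force: [-0.7, 0.4, -0.7]
grip_width: 0.7
time: 7.8
tool_pos: [608.5, 153.9, 276.6]
tcp_rot: [3.141, -0.001, 1.359]
contact_force: [-0.4, 0.9, 0.4]
grip_width: 0.5
```

```bash
python3 -m inch '[-0.5,0.75,-0.5,0,0,0,-1, -0.5,0.75,-1.2,0,0,0,-1, -0.5,0.75,-1.8,0,0,0,-1, -0.5,0.75,-2.4,0,0,0,-1, -0.5,0.75,-2.8,0,0,0,-1]'
python3 -m inch '[0,0,-0.4,0,0,0,-1, 0,0,-0.8,0,0,0,-1, 0,0,-1.2,0,0,0,-1, 0,0,-1.6,0,0,0,-1, 0,0,-2,0,0,0,-1]'
python3 - <<'E'
from plant import bot
import cv2,numpy as np
s=bot.capture("side")[:,:,::-1];t=bot.capture("top")[:,:,::-1]
u=lambda i:cv2.resize(i,None,fx=3,fy=3,interpolation=3)
cv2.imwrite("pics/i.png",np.hstack([u(s[60:230,190:320]),u(t[115:285,150:280])]))
E
```

```text
time: 8.3
tool_pos: [603.3, 161.4, 247.7]
tcp_rot: [-3.142, -0.001, 1.359]
contact_force: [-0.1, -0.2, 0.1]
grip_width: 0.5
time: 8.8
tool_pos: [603.4, 161.4, 227.7]
tcp_rot: [3.141, -0.001, 1.359]
contact_force: [-0.5, 0.5, 1.2]
grip_width: 0.5
```

View pics/i.png

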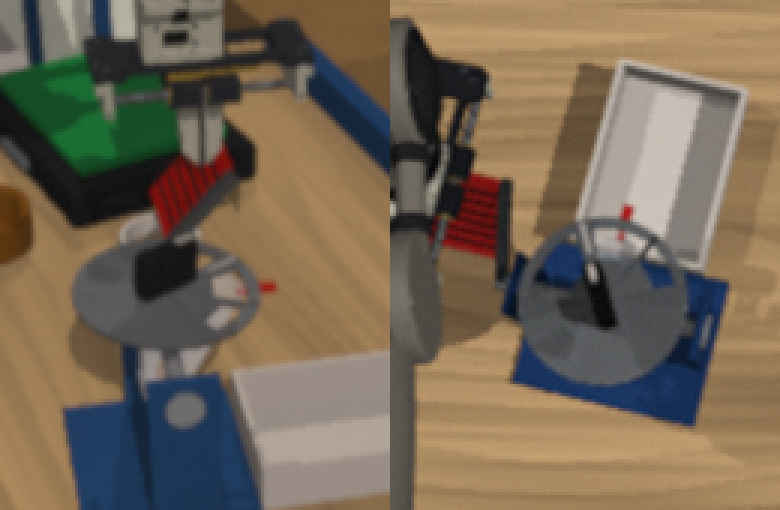

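The finger tips stand on the tread plate at about (200,160) in the side crop, and the dial is unchanged. I'll press on.

```bash
python3 -m inch '[0,0,-0.5,0,0,0,-1, 0,0,-1,0,0,0,-1, 0,0,-1.5,0,0,0,-1, 0,0,-2,0,0,0,-1, 0,0,-2.5,0,0,0,-1]'
python3 -m inch '[0,0,-0.5,0,0,0,-1, 0,0,-1,0,0,0,-1, 0,0,-1.5,0,0,0,-1, 0,0,-2,0,0,0,-1, 0,0,-2.5,0,0,0,-1]'
python3 -m inch '[0,0,-0.5,0,0,0,-1, 0,0,-1,0,0,0,-1, 0,0,-1.5,0,0,0,-1, 0,0,-2,0,0,0,-1, 0,0,-2.5,0,0,0,-1]'
python3 - <<'E'
from plant import bot
import cv2,numpy as np
s=bot.capture("side")[:,:,::-1];t=bot.capture("top")[:,:,::-1]
u=lambda i:cv2.resize(i,None,fx=3,fy=3,interpolation=3)
cv2.imwrite("pics/j.png",np.hstack([u(s[60:230,190:320]),u(t[115:285,150:280])]))
E
```

```text
time: 9.4
tool_pos: [603.0, 161.3, 201.6]
tcp_rot: [-3.141, -0.0, 1.359]
contact_force: [0.2, 0.2, 0.8]
grip_width: 0.6
time: 9.9
tool_pos: [603.1, 161.3, 176.2]
tcp_rot: [-3.141, -0.0, 1.359]
contact_force: [-0.3, 0.1, 1.5]
grip_width: 0.6
time: 10.4
tool_pos: [603.1, 161.3, 150.7]
tcp_rot: [-3.141, -0.0, 1.359]
contact_force: [0.0, 0.3, 0.9]
grip_width: 0.2
```

View pics/j.png

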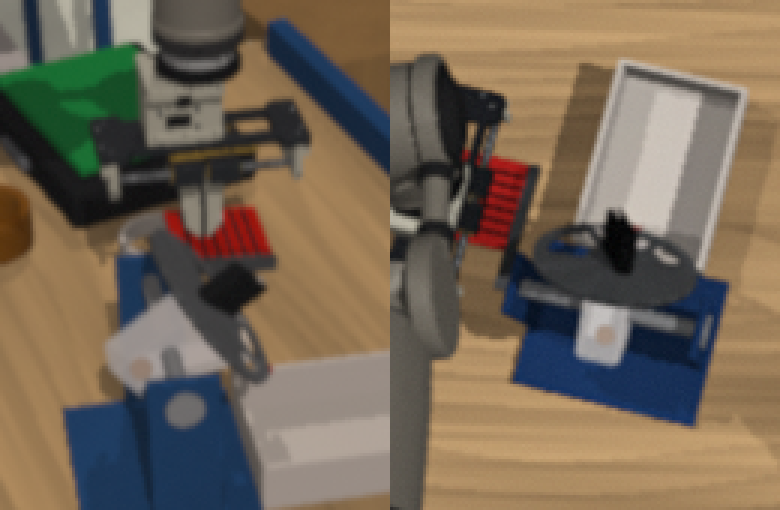

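The hopper is tipping. The orange (medium) ball shows through the clear wall at top crop (605,333), which confirms it is the medium one. I'll press further.

```bash
python3 -m inch '[0,0,-0.5,0,0,0,-1, 0,0,-1,0,0,0,-1, 0,0,-1.5,0,0,0,-1, 0,0,-2,0,0,0,-1, 0,0,-2.5,0,0,0,-1]'
python3 -m inch '[0,0,-0.3,0,0,0,-1, 0,0,-0.6,0,0,0,-1, 0,0,-0.9,0,0,0,-1, 0,0,-1.2,0,0,0,-1, 0,0,-1.3,0,0,0,-1]'
python3 - <<'E'
from plant import bot
import cv2,numpy as np
s=bot.capture("side")[:,:,::-1];t=bot.capture("top")[:,:,::-1]
u=lambda i:cv2.resize(i,None,fx=3,fy=3,interpolation=3)
cv2.imwrite("pics/k.png",np.hstack([u(s[70:240,190:320]),u(t[115:285,150:280])]))
E
```

```text
time: 11.0
tool_pos: [602.4, 161.2, 124.6]
tcp_rot: [-3.139, 0.0, 1.359]
contact_force: [-0.3, -0.2, 0.3]
grip_width: 0.7
time: 11.5
tool_pos: [602.3, 161.2, 111.2]
tcp_rot: [-3.138, 0.0, 1.359]
contact_force: [-0.1, 0.4, 0.5]
grip_width: 0.4
```

View pics/k.png

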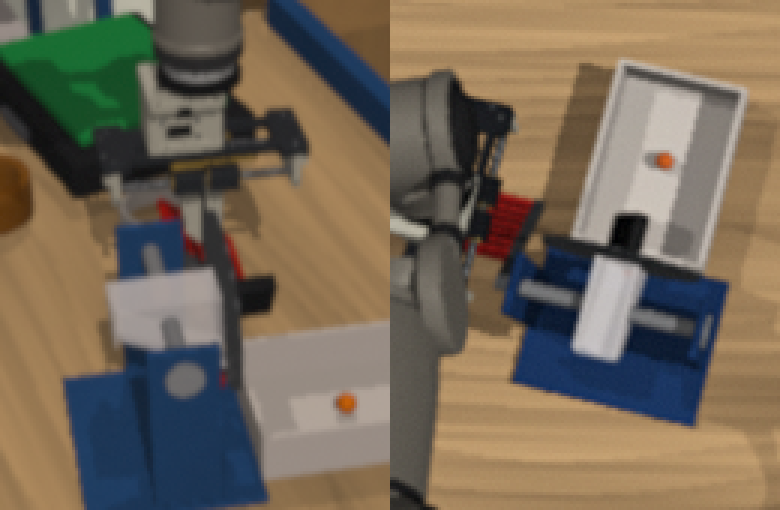

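The orange ball is in the tray, at top crop (663,160). Now I'll back off straight up.

```bash
python3 -m inch '[0,0,2,0,0,0,-1, 0,0,5,0,0,0,-1, 0,0,9,0,0,0,-1, 0,0,13,0,0,0,-1, 0,0,17,0,0,0,-1]'
python3 -m inch '[0,0,3,0,0,0,-1, 0,2,5,0,0,0,-1, 0,2,5,0,0,0,-1, 0,2,5,0,0,0,-1, 0,2,5,0,0,0,-1]'
python3 - <<'E'
from plant import bot
import cv2,numpy as np
s=bot.capture("side")[:,:,::-1];t=bot.capture("top")[:,:,::-1]
cv2.imwrite("pics/s2.png",s);cv2.imwrite("pics/t2.png",t)
u=lambda i:cv2.resize(i,None,fx=3,fy=3,interpolation=3)
cv2.imwrite("pics/l.png",np.hstack([u(s[70:240,190:320]),u(t[115:285,150:280])]))
cv2.imwrite("pics/m.png",np.hstack([u(s[260:380,250:370]),u(t[180:300,310:430])]))
E
```

```text
time: 12.1
tool_pos: [602.1, 161.2, 283.2]
tcp_rot: [-3.139, 0.0, 1.359]
contact_force: [1.2, 0.5, 0.1]
grip_width: 0.4
time: 12.6
tool_pos: [601.6, 180.5, 331.4]
tcp_rot: [-3.136, 0.002, 1.358]
contact_force: [-0.8, -0.5, -0.5]
grip_width: 0.4
```

View pics/l.png

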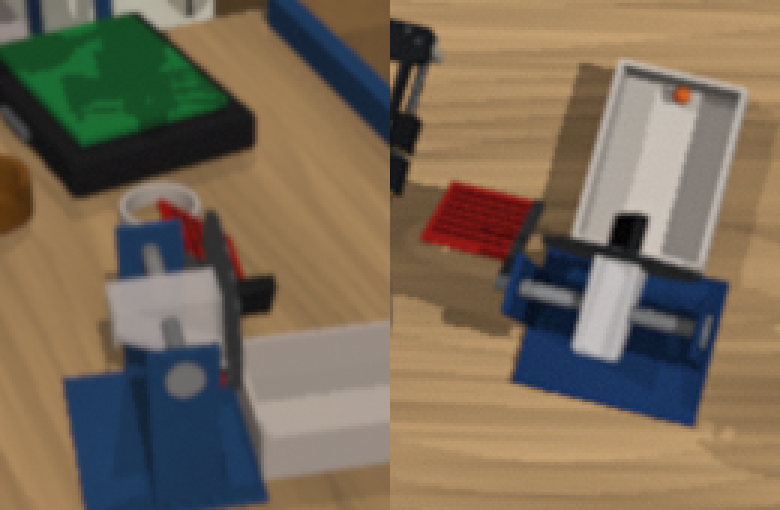

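View pics/m.png

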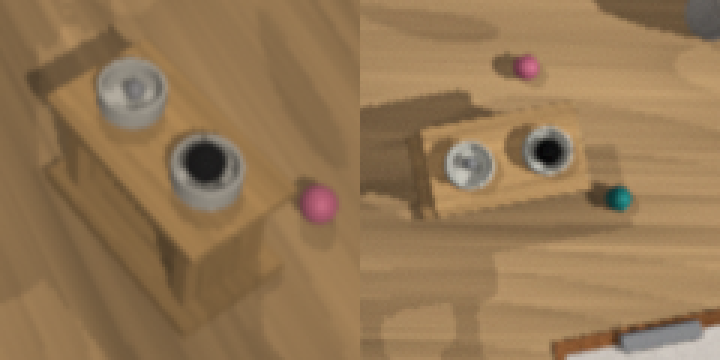

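```bash
python3 -m inch '[0,0,0,0,0,0,-1, 0,0,0,0,0,0,-1, 0,0,0,0,0,0,-1, 0,0,0,0,0,0,-1, 0,0,0,0,0,0,-1]' | head -1; python3 -m inch '[0,0,0,0,0,0,-1, 0,0,0,0,0,0,-1, 0,0,0,0,0,0,-1, 0,0,0,0,0,0,-1, 0,0,0,0,0,0,-1]' | head -1
python3 - <<'E'
from h import *
import cv2
p=np.load("pose.npy")
I={n:bot.capture(n)[:,:,::-1].copy() for n in("side","top")}
base={n:I[n].copy() for n in I}
off={"side":(245,135,60),"top":(325-0-110,170,60)}
out=[]
for n,(x0,y0,sz) in {"side":(250,145,60),"top":(200,165,60)}.items():
    row=[]
    for a in (None,.33,.53,.73):
        im=cv2.resize(I[n][y0:y0+sz,x0:x0+sz],None,fx=3.3,fy=3.3,interpolation=3)
        if a is not None:
            pts=[]
            for l in(-28,28):
                for w in(-8,8):
                    for z in(201,243):
                        x=l*np.cos(a)-w*np.sin(a);y=l*np.sin(a)+w*np.cos(a);h=z-150
                        T=np.radians(93)
                        pts.append((x*np.cos(T)+h*np.sin(T),y,150-x*np.sin(T)+h*np.cos(T)))
            q=((proj(n,W(p,pts))-[x0,y0]+.5)*3.3).astype(np.float32)
            hull=cv2.convexHull(q).astype(int);cv2.polylines(im,[hull],True,(0,255,0),1)
            e=q[4:].mean(0).astype(int);cv2.circle(im,tuple(int(v) for v in e),2,(255,0,255),-1)
        row.append(im)
    out.append(np.hstack(row))
cv2.imwrite("pics/n.png",np.vstack(out)); cv2.imwrite("pics/t3.png",cv2.resize(I["top"][125:250,180:300],None,fx=4.5,fy=4.5))
E
```

```text
time: 13.2
time: 13.7
```

View pics/n.png

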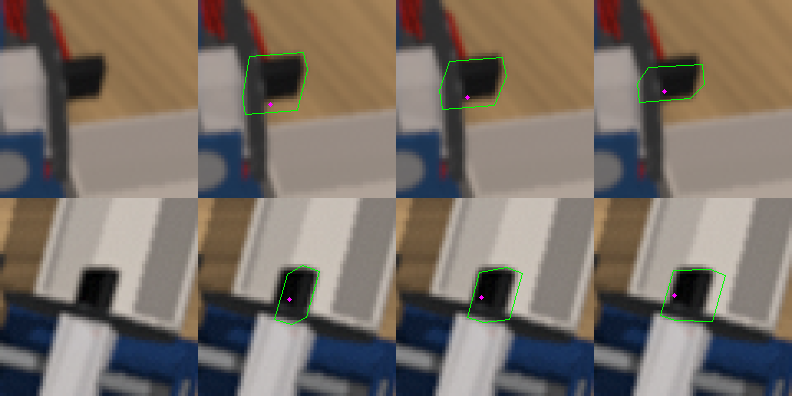

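View pics/t3.png

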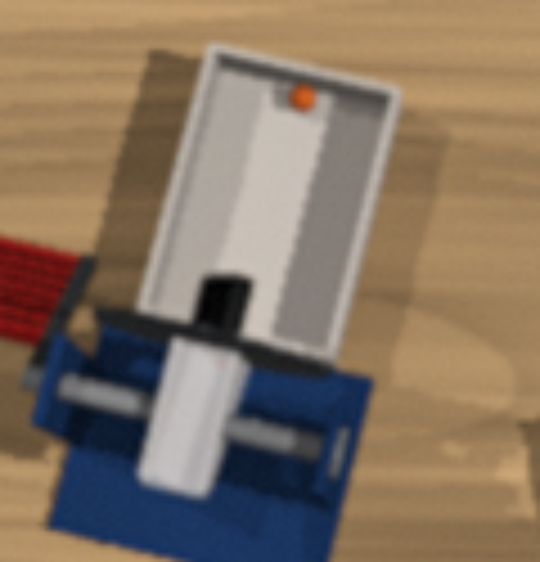

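The ball is at rest at the far end of the tray. The bar outline fits about 0.53 best in both views, and the arm is clear of everything. Handing in.

```bash
python3 -c "
from plant import bot
print(bot.close_job(), bot.get_obs()['time'])"
```

```text
the job is handed in; nothing more can be done
the job is handed in; nothing more can be done
```

The orange medium ball is out of the hopper and at rest in the white catch tray, and I handed the job in at about 14 s of the 48 s allowed. `close_job` gives no verdict.

- **Which ball:** the steel and black balls were in the sample stand, so the hopper held the medium one. I saw its orange through the clear wall while the hopper was tipping.
- **Dial:** I gripped the bar and turned it 28.8° to the medium window (0.53). From the top view I measured it at about 0.57 before tipping, well inside the 0.2 tolerance.
- **Tipping:** I pressed the tread straight down with shut fingers until the ball ran out. The force readings at the end of each move stayed under 2 N. I stopped when I saw the ball in the tray, so I did not check whether the tread was hard against its stop.
- **Final checks:** the stand's two balls look undisturbed and the arm stood clear above the tread. After tipping, the white mark is out of view, so I could only judge the dial from the bar's outline. It fits about 0.5 to 0.6; nothing touched the dial after the turn.
- **Disagreement:** the two cameras put the disc's centre about 8 mm apart, mostly in y. I used a joint fit over 15 points, and the grip came out within about 1 mm across the bar.

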